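# Index the overview-camera boom to the next hole

### The arm

A 6-joint arm with a two-finger parallel gripper is mounted at the origin on the work surface. World frame = base frame: x ahead of the robot, y to its left, z up, the work surface at z = 0. Lengths are in mm, angles in rad, forces in N, time in s.
With the tool pointing down it reaches from about 375 to 975 mm from the base axis. Payload 3.8 kg.
Tool frame: the origin (TCP) lies midway between the tips of the shut fingers; the grasp point (between the pads) lies 19 mm behind it; z points along the fingers, y is the line along which they close (so a half turn about z gives the same grasp; the last joint's range is limited). The gripper opens to 88 mm and grips with 3 to 60 N. Pads are 18 mm wide; open, the fingers measure 123 mm over their backs; the gripper's body (75 mm by 187 mm) begins 45 mm behind the grasp point.
Start: joints at [-1.229, 0.264, 1.604, -0, 1.274, -0.037], TCP at [249.613, -627.145, 238.706] pointing down, gripper open.
Joint ranges: [-2.63, 2.63], [-0.94, 2.18], [0.31, 2.57], [-1.31, 4.45], [0, 2.66], [-2.55, 2.55]. Speed limits (rad/s): [2.57, 2.57, 3.14, 3.14, 3.14, 3.14].

### API

Orientations are given as [roll, pitch, yaw] about the fixed x, y, z axes, in that order (R = Rz(yaw) Ry(pitch) Rx(roll)).
In Python, from rig import state, get_image, hand_in gives the robot as it stands. The module is installed in compiled form; this text tells all that it offers.
- The arm moves only by the tool carry_out, never from a script. Its argument "deltas" is a list that holds one entry, the list of rows, each a list of 6 numbers: the shift along the tool's x, y, z scaled (see below), then the turn, a rotation vector about the tool's x, y, z scaled (see below). A call has 1 to 20 rows; each row is the pose to reach, as a shift and turn from the pose commanded when the call began, along the tool's axes at that moment, turning the shorter way round; what a row does not reach only later rows make up. The controller multiplies each number of a shift by 0.5 m and each number of a turn by pi rad. A row lasts 1/8 s, in which the tool goes at most 62.5 mm and 10.7 degrees, less where a joint would pass 70% of its speed; a pose out of reach is approached as far as the arm can. A call with a number of a shift or a turn outside -1 to 1 is refused whole. A call with a gripper value outside its range is refused whole. "hand" is the opening, from 0 (shut) to 1 (fully open), set as the call begins (left out, the last holds). The fingers move at their own pace and stop on an object; the grip force is fixed at half the most. Time passes only in rows, so rows that repeat a pose let the fingers close. It gives the time, the measured TCP pose, the force, the opening and the grip force at its end, in the units of the state.
- state(): the state, without advancing time (a new reading comes with each control period).
- get_image(name): name is "scene" or "top" or "wrist"; returns a dict with "frame" (480x640x3 uint8, blue, green, red), "fx", "fy", "cx", "cy" (pixels), "rvec" (rotation vector, rad) and "tvec" (3), from world to camera coordinates, as OpenCV has them; the wrist camera has in their place "T_tool_cam" (4x4, takes a point from camera to tool coordinates, whose origin is the TCP and whose axes are the flange's). Camera axes: x right, y down, z forward; pixel columns grow to the right and rows downward; lengths in mm; the calibration is good to about 2 mm. The wrist camera is an equidistant fisheye: a pixel r from the principal point sees the ray r / f radians off the axis. A picture is of the moment at which its call begins: read the wrist's pose just before it. There is no depth.
- hand_in(): hands the job in; it is judged then, once.
The state is a dict: "time_s": time; "joint_pos": joint angles; "dq": joint speeds; "effort": joint torques, N m; "eef_pos": TCP position; "eef_rot": TCP orientation; "ft_force": force on the tool from outside, world axes, zero at the start; "wrist_torque": the same for the moment, N m; "grip_width": finger opening in mm; "grasp_force": force on a finger pad.
Only numpy, scipy, OpenCV 4.12 (cv2) and the standard library are available. Lean on these libraries where they do the work, as an engineer would, in place of code of your own. Each camera call takes 0.05 s, during which the arm holds its last target. There are 200 camera calls.

### The job

Bring the overview camera over the round steel dish: pinch the two spring buttons in the middle holes of its boom sleeve flush, slide the sleeve along the rail towards the dish, and let both buttons pop fully out through the holes of the index collar on that side. Feel for the click and stop there gently instead of ramming the sleeve against its buttons, and leave the dish, the slide tray and everything else on the bench where it is.

Things in the scene. Friction and masses are not known exactly. Their poses are not given: they have to be found in the camera images.
- stand: Camera stand, fixed: grey base plate 200 x 480 x 12 mm, a post near its +y end and, 190 mm above the bench, a level square steel rail 25 x 25 mm along its y axis. Origin on the bench straight below the rail axis and the two spring buttons; z up, x across the rail, +y along it towards the post (post and clamp: y = 156 to 224 mm, up to 215 mm high).
- sleeve: Square aluminium tube 30 x 30 mm, wall 2 mm, sliding on the rail along the stand's y, 69 mm either way, with the camera on its -y end. Axes as the stand's; origin on the tube axis at the 13.5 mm middle holes in its +x and -x faces, 190 mm above the bench, where the buttons start (0.7 mm play). It runs from y = -109 to +92 mm, drags (5 N) and stays where it is left.
- slot_out (a point): On the sleeve's axis, y = -54 mm, amid a slot 31.5 mm long in both side faces. Over it sits a dark steel index collar, 34 x 34 mm outside and 50 mm long, clamped to the sleeve. Each of its sides has one 13.5 mm hole, the next lock position, 45 to 63 mm from the middle holes: users clamp it where they need it, and its place is not measured.
- slot_in (a point): The same with a second index collar at y = +54 mm, set independently. The buttons pop through a collar only within about 0.7 mm of its holes, and the sleeve does not centre itself. On entering the slot they rise just 2 mm (a slight drop in drag), not yet locked. Below 20 mm/s they catch the hole by themselves.
- button_front: Spring button in the -x side of the rail: 12 mm steel pin with a blunt 45 degree cone 4.5 mm long. Origin at its tip, 190 mm above the bench; moves along the stand's x only. Out, it stands 7 mm proud of the bare sleeve or 5 mm proud of a collar, and locks. Spring 2.6 N at first, 3.7 N flush. It bends if sleeve or collar presses on it with over 12 N (about 28 N on the locked sleeve).
- button_back: The same button in the +x side; tip to tip the pair is 44 mm wide out, 30 mm flush with the sleeve. With both held flush the edges of the holes force them under the wall as the sleeve is pulled: about 20 N for both over the first 6 mm, 7 N afterwards; then they stay down by themselves until a hole comes by. A pinch of about 35 N holds the ribbed sleeve without slipping.
- lens (a point): Centre of the lens at the lower end of the black camera (41 mm thick, hanging upright), 104 mm above the bench; in the sleeve's frame at x = +70, y = -122 mm. The camera's top is 221 mm above the bench.
- dish: Round steel imaging dish, 60 mm across and 14 mm high, open, standing loose on the base plate under the one or the other end position of the camera. Origin at the centre of its underside.
- slide_tray: Flat black tray 84 x 34 x 6 mm with a glass slide, lying loose on the base plate under the other end position of the camera. Origin at the centre of its underside, x along its length. Leave alone.
- oil_bottle: Small amber bottle, 26 mm wide and 62 mm high, on the base plate. Origin under its centre. Leave alone.
- lens_cap: Black round cap 42 mm wide and 15 mm high on the base plate. Origin under its centre. Leave alone.
- pipette: Hand pipette lying on the bench, about 255 mm long, 30 mm high. Leave alone.
- medium_bottle: Glass bottle 56 mm wide, 125 mm high, on the bench. Leave alone.
- pen: Marker pen 130 mm long lying on the bench. Leave alone.
Not all that is in view belongs to the job. There is more than one size of the dish; the job needs the smallest.

How it is judged (in metres and radians):
On the way, in this order (a step that is already met when the one before it is completed fails the run):
1. both buttons are pressed in and the sleeve has slid off them by 8 mm or more (x of button_back in the frame of sleeve below 0.0155 m and x of button_front in the frame of sleeve above -0.0155 m and (y of button_back in the frame of sleeve above 0.008 m or y of button_back in the frame of sleeve below -0.008 m)), for 0.1 s.
2. both buttons have popped out of the holes of an index collar, with the lens over the dish (x of button_back in the frame of sleeve above 0.02 m and x of button_front in the frame of sleeve below -0.02 m and horizontal distance between lens and dish below 0.018 m), for 0.2 s.
At the end, for the whole second after the job is handed in: Both buttons stand at least 3 mm proud of the index collar's side faces, the lens is within 18 mm (seen from above) of the centre of the dish, and the sleeve is released and at rest (all of step 2 and linear speed of sleeve below 0.01 m/s and contact force between the fingers and sleeve below 0.2 N); the robot touches nothing.
It fails at once if the sleeve is rammed: it presses on a button with more than 12 N (contact force between sleeve and button_back above 12 N or contact force between sleeve and button_front above 12 N).
It fails at once if the dish or the slide tray is moved by more than 6 mm (distance of any of dish, slide_tray from where it was at the start of the episode above 0.006 m).
It fails at once if a bystander is moved by more than 15 mm (distance of any of oil_bottle, lens_cap, pipette, medium_bottle, pen from where it was at the start of the episode above 0.015 m).
It also fails if it takes over 38 s, if anything falls off the work surface, if the arm or the gripper's body presses on something with over 40 N, if the wrist force passes 120 N, or if a joint passes its speed limit or range.

## Working session

There is one attempt and no reset: what is moved stays moved. The work goes in short steps, Python scripts to look and compute and a tool call to move; the robot and the scene stay as the last step left them, time stands still between calls to the robot, and variables do not carry over. Pictures are saved under pics/ and viewed, at most 10 in all, crops included, and the job is handed in when it is done.

Besides the shell and the picture viewer there is one more tool, called after "Call:" by a JSON object that holds its "api" and its "payload", one argument or row to a line. carry_out: Moves the arm, as the interface text tells. Its arguments: {"type":"object","properties":{"deltas":{"type":"array","items":{"type":"array","items":{"type":"array","items":{"type":"number"}}}},"hand":{"type":"number"}},"required":["deltas"]}

```bash
mkdir -p pics
cat > h.py <<'E'
import numpy as np, cv2
from rig import state, get_image, hand_in
from scipy.spatial.transform import Rotation as R
def ray(im,u,v):
    Rm=cv2.Rodrigues(np.array(im["rvec"],float))[0]; t=np.array(im["tvec"],float).ravel()
    d=Rm.T@np.array([(u-im["cx"])/im["fx"],(v-im["cy"])/im["fy"],1.]); return -Rm.T@t, d/np.linalg.norm(d)
def onz(im,u,v,z):
    c,d=ray(im,u,v); return c+d*(z-c[2])/d[2]
def proj(im,P):
    return cv2.projectPoints(np.array(P,float).reshape(-1,1,3),np.array(im["rvec"],float),np.array(im["tvec"],float),np.array([[im["fx"],0,im["cx"]],[0,im["fy"],im["cy"]],[0,0,1.]]),None)[0].reshape(-1,2)
def tri(rs):
    A=sum(np.eye(3)-np.outer(d,d) for c,d in rs); b=sum((np.eye(3)-np.outer(d,d))@c for c,d in rs)
    return np.linalg.solve(A,b)
E
python3 - <<'E'
from h import *
import pickle
for n in ("scene","top","wrist"):
    im=get_image(n); pickle.dump(im,open(n+".pkl","wb")); cv2.imwrite(f"pics/{n}0.png",im["frame"])
    if n!="wrist": print(n, ray(im,320,240))
print(state())
E
```

```text
scene (array([1042.08058298, -598.73184581,  695.98278563]), array([-0.49140907,  0.6273739 , -0.60408536]))
top (array([ 396.12985407,    5.7579467 , 1297.10173576]), array([ 0.16519526,  0.00634011, -0.9862405 ]))
{'time_s': 0.15, 'joint_pos': array([-1.22889820e+00,  2.64572234e-01,  1.60504576e+00,  7.39843439e-06,
        1.27367633e+00, -3.68607826e-02]), 'dq': array([-0.00033035, -0.00169468, -0.00425785,  0.00164115, -0.00047833,
        0.00012802]), 'effort': array([ 2.12803193e-04, -5.02847815e+01, -3.57468867e+01,  7.29531236e-02,
        2.49811116e-02, -1.11826034e-04]), 'eef_pos': array([ 249.43815331, -626.64276925,  237.68715916]), 'eef_rot': array([-3.13989239e+00, -6.97766667e-05,  3.78756682e-01]), 'ft_force': array([-1.16626155,  0.45787548, -0.0654312 ]), 'wrist_torque': array([-0.05211066,  0.05270933, -0.02344833]), 'grasp_force': 0.0, 'grip_width': 87.9672625129846}
```

View pics/scene0.png

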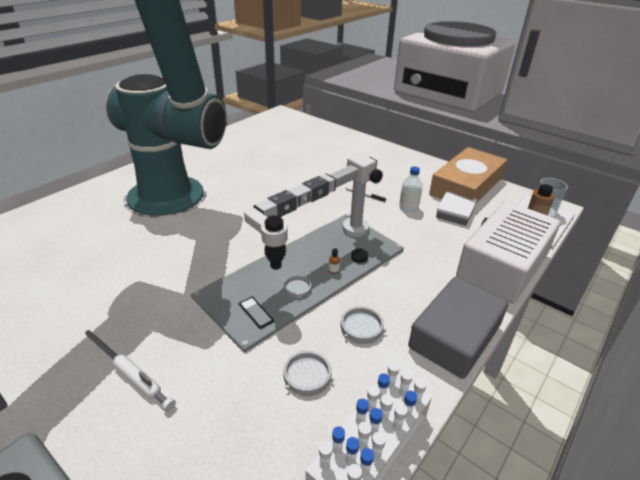

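View pics/top0.png

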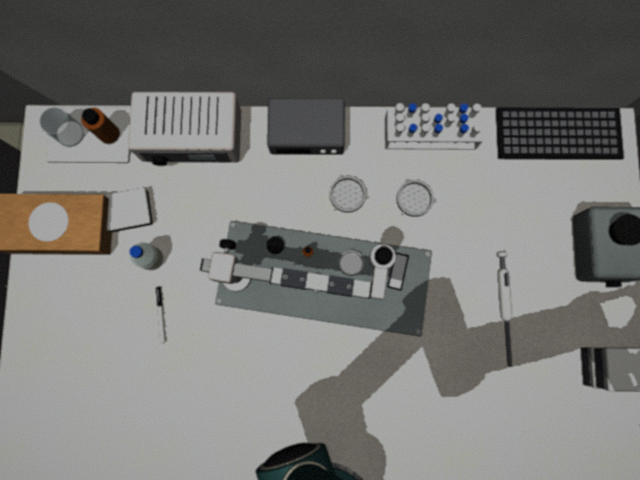

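The scene view shows the stand at about (300,270). The top view shows three round dishes. Two are larger, at (348,193) and (415,198) on the bench. The smallest, at (351,263), stands on the base plate on the post side of the camera, and it fits the description. The tray is at (398,271). I'll enlarge to confirm and get pixels.

Run:
```python
import pickle
from h import *
t=pickle.load(open("top.pkl","rb")); s=pickle.load(open("scene.pkl","rb"))
a=cv2.resize(t["frame"][215:340,200:440],None,fx=3.33,fy=3.33,interpolation=cv2.INTER_CUBIC)[:300,:800]
a=cv2.resize(t["frame"][225:315,200:440],(800,300),interpolation=cv2.INTER_CUBIC)
b=cv2.resize(s["frame"][155:305,190:410],(440,300),interpolation=cv2.INTER_CUBIC)
c=np.zeros((600,800,3),np.uint8); c[:300]=a; c[300:,:440]=b; 
w=pickle.load(open("wrist.pkl","rb")); c[300:570,440:]=cv2.resize(w["frame"],(360,270)); cv2.imwrite("pics/c1.png",c)
print({k:w[k] for k in w if k!="frame"})
for n,u,v in (("bigA",348,193),("bigB",415,198)): print(n,onz(t,u,v,10))
for n,u,v,z in (("dish",351,263,26),("tray",398,271,18)): print(n,onz(t,u,v,z))
print("plate corners",[onz(t,u,v,12).round(0) for u,v in ((231,221),(432,249),(420,335),(216,304))])
```

```text
{'fx': 371.64829954431775, 'fy': 371.64829954431775, 'cx': 318.98301881916785, 'cy': 242.98718831168637, 'T_tool_cam': array([[-5.46468892e-05, -9.56400119e-01, -2.92059598e-01,
         7.43647816e+01],
       [ 9.99999893e-01, -1.86533052e-04,  4.23726359e-04,
        -5.28801409e-01],
       [-4.59730709e-04, -2.92059544e-01,  9.56400027e-01,
        -1.46260060e+02],
       [ 0.00000000e+00,  0.00000000e+00,  0.00000000e+00,
         1.00000000e+00]])}
bigA [725.60966018 -51.59975841  10.        ]
bigB [ 714.47783988 -210.41401969   10.        ]
dish [555.93807765 -57.85977422  26.        ]
tray [ 539.25325564 -166.62549223   18.        ]
plate corners [array([655., 225.,  12.]), array([ 592., -247.,   12.]), array([ 394., -215.,   12.]), array([460., 252.,  12.])]
```

View pics/c1.png

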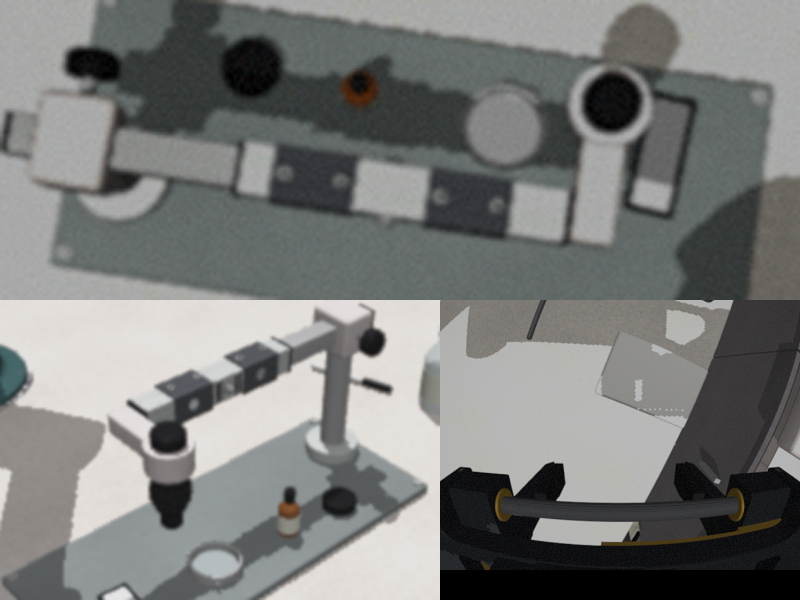

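The crop confirms it. The small dish is at crop (503,125), on the base plate, and its size matches 60 mm. It lies on the post (+y) side of the lens, so the sleeve moves towards the post and the outer collar, at crop (470,203), locks. The buttons stick out at crop (395,158) and (387,218).

```bash
cat >> h.py <<'E'
def st2w(o,yaw,p):
    return np.array([o[0],o[1],0])+R.from_euler('z',yaw).apply(p)
def rows(target, yaw):
    s=state(); Rt=R.from_euler('xyz',s["eef_rot"]); 
    Rg=R.from_euler('xyz',[np.pi,0,yaw]); rel=(Rt.inv()*Rg).as_rotvec()/np.pi
    return Rt.inv().apply(np.array(target)-s["eef_pos"])/500, rel
E
python3 - <<'E'
import pickle
from h import *
t=pickle.load(open("top.pkl","rb")); s=pickle.load(open("scene.pkl","rb"))
c=lambda u,v,z:onz(t,200+u*.3,225+v*.3,z)
b1,b2=c(395,158,190),c(387,218,190); print("buttons",b1,b2,np.linalg.norm(b1-b2))
# triangulate buttons: front (-x) one with scene: back(+x) seen at crop (230,387)
sr=ray(s,190+230/2,155+87/2); tr=ray(t,200+395*.3,225+158*.3); print("tri back",tri([sr,tr]))
o=(b1+b2)/2
# sleeve direction from long edges crop top edge
e=[c(*p,205) for p in((243,142),(570,185),(238,195),(565,243))]; print(e); d=e[0]-e[1];d2=e[2]-e[3]; 
print("yaw",[-np.arctan2(q[0],q[1]) for q in (d,d2)])
o2=sum(e)/4; print(o,o2)
yaw=-0.133
for n,p in (("dish",(555.9,-57.9)),("tray",(539.3,-166.6))): print(n,R.from_euler('z',-yaw).apply(np.array([*p,0])-[o[0],o[1],0]))
tg=st2w(o,yaw,[-110,-95,175]); print(tg); print(rows(tg,np.pi/2+yaw))
E
```

```text
buttons [515.8462098   15.30708025 190.        ] [479.84168455  19.7553463  190.        ] 36.27827048546011
tri back [516.31514197  15.86221112 191.2398567 ]
[array([522.98867401, 105.44521755, 205.        ]), array([499.11269283, -88.17465741, 205.        ]), array([491.49058316, 107.69462615, 205.        ]), array([464.98541889, -85.03049722, 205.        ])]
yaw [np.float64(-0.12269428430509513), np.float64(-0.13667096620674274)]
[497.84394717  17.53121328 190.        ] [494.64434222   9.98367227 205.        ]
dish [ 67.546133   -67.06633375   0.        ]
tray [  65.50725115 -177.00764974    0.        ]
[376.21762604 -62.04289061 175.        ]
(array([ 0.65311841, -0.95519583,  0.12704416]), array([-4.77893694e-04, -3.06676079e-04, -3.37102685e-01]))
```

Call:
{"api": "carry_out", "payload": {
  "deltas": [
    [[0.07, -0.1, 0, 0, 0, -0.05], [0.14, -0.2, 0, 0, 0, -0.1], [0.21, -0.3, 0, 0, 0, -0.15], [0.28, -0.4, 0, 0, 0, -0.2], [0.36, -0.5, 0, 0, 0, -0.25], [0.43, -0.6, 0, 0, 0, -0.3], [0.5, -0.7, 0, 0, 0, -0.337], [0.57, -0.8, 0, 0, 0, -0.337], [0.63, -0.9, 0.03, 0, 0, -0.337], [0.67, -0.945, 0.08, 0, 0, -0.337], [0.67, -0.945, 0.127, 0, 0, -0.337], [0.67, -0.945, 0.127, 0, 0, -0.337], [0.67, -0.945, 0.127, 0, 0, -0.337]]
  ],
  "hand": 1
}}

```text
time_s: 1.78
eef_pos: [386.4, -64.5, 175.9]
eef_rot: [3.141, 0.0, 1.437]
ft_force: [0.3, 0.2, 0.7]
grip_width: 88.3
grasp_force: 0.0
```

Run:
```python
from h import *
import pickle
s=state(); im=get_image("wrist"); pickle.dump((s,im),open("w1.pkl","wb"))
print(s["eef_pos"],s["eef_rot"],s["joint_pos"],s["time_s"])
f=im["frame"]; cv2.imwrite("pics/w1.png",f)
```

```text
[386.42394917 -64.54934923 175.8914545 ] [3.14096982e+00 8.27833621e-05 1.43703832e+00] [-2.29093780e-01 -2.48115173e-01  2.23853074e+00 -2.53220608e-05
  1.15054920e+00 -9.53254740e-02] 1.775
```

View pics/w1.png

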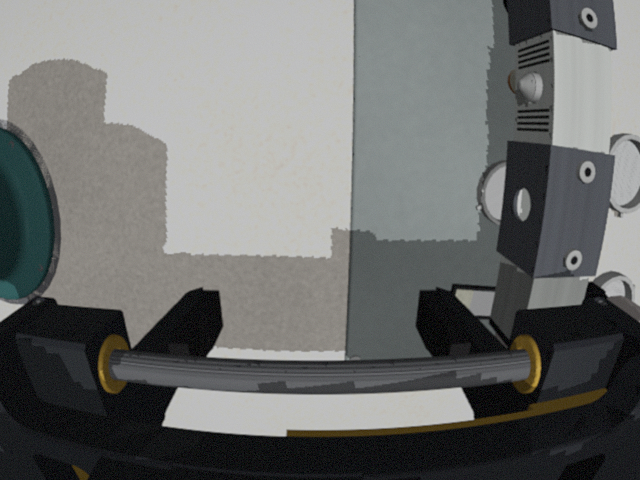

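The wrist view shows the front button at (528,87), the outer collar's hole at about (522,204) and the tray at (480,300). I'll shift 30 mm along the rail for a second view.

Call:
{"api": "carry_out", "payload": {
  "deltas": [
    [[0.06, 0, 0, 0, 0, 0], [0.06, 0, 0, 0, 0, 0], [0.06, 0, 0, 0, 0, 0]]
  ]
}}

```text
time_s: 2.2
eef_pos: [390.6, -35.2, 176.0]
eef_rot: [3.14, 0.001, 1.438]
ft_force: [-0.1, 0.3, -0.1]
grip_width: 88.2
grasp_force: 0.0
```

Run:
```python
from h import *
import pickle
s=state(); im=get_image("wrist"); pickle.dump((s,im),open("w2.pkl","wb"))
print(s["eef_pos"],s["eef_rot"])
s1,i1=pickle.load(open("w1.pkl","rb"))
a=cv2.resize(i1["frame"][60:230,500:620],None,fx=3.3,fy=3.3,interpolation=cv2.INTER_CUBIC)
b=cv2.resize(im["frame"][110:280,500:620],None,fx=3.3,fy=3.3,interpolation=cv2.INTER_CUBIC)
cv2.imwrite("pics/c2.png",np.hstack([a,b])); print(a.shape)
```

```text
[390.56854883 -35.22360442 175.96460553] [3.14023712e+00 5.44974017e-04 1.43755449e+00]
(561, 396, 3)
```

View pics/c2.png

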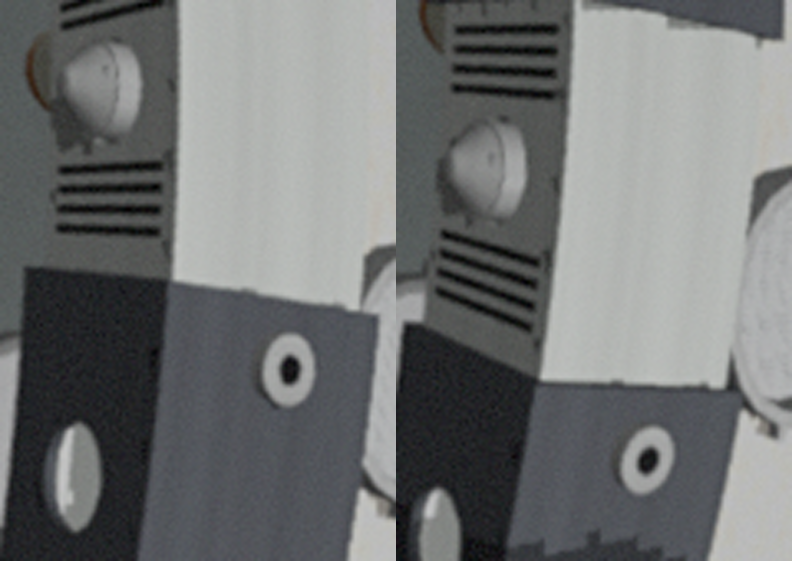

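Left crop: button tip about (64,88), collar hole ellipse about x 44–103, y 421–533. Right crop: tip about (448,172), and the hole is cut off at the bottom, so I'll fit its ellipse by mask.

```bash
cat >> h.py <<'E'
def wray(s,im,u,v):
    x,y=(u-im["cx"])/im["fx"],(v-im["cy"])/im["fy"]; th=np.hypot(x,y)
    d=np.array([np.sin(th)*x/th,np.sin(th)*y/th,np.cos(th)]); T=np.array(im["T_tool_cam"])
    Rt=R.from_euler('xyz',s["eef_rot"]); return Rt.apply(T[:3,3])+s["eef_pos"], Rt.apply(T[:3,:3]@d)
E
python3 - <<'E'
from h import *
import pickle
W=[pickle.load(open(f"w{i}.pkl","rb")) for i in(1,2)]
H=[]
for (s,im),(u0,v0) in zip(W,((522,204),(512,274))):
    g=cv2.cvtColor(im["frame"],cv2.COLOR_BGR2GRAY); k=6
    P=g[v0-25:v0+25,u0-16:u0+22]; P=cv2.resize(P,None,fx=k,fy=k,interpolation=cv2.INTER_CUBIC)
    m=(P>66).astype(np.uint8); 
    cs=cv2.findContours(m,cv2.RETR_EXTERNAL,cv2.CHAIN_APPROX_NONE)[0]
    for c in cs:
        if cv2.contourArea(c)>2000:
            x,y,w,h=cv2.boundingRect(c); e=cv2.fitEllipse(c); q=lambda a,o:(a+.5)/k-.5+o
            print("area",cv2.contourArea(c)/36,"box",q(x,u0-16),q(y,v0-25),w/k,h/k,"ell",q(e[0][0],u0-16),q(e[0][1],v0-25),np.array(e[1])/k,e[2])
B=[(519.2,86.6),(515.6,161.9)]
print("tip",tri([wray(*w,*b) for w,b in zip(W,B)]))
E
```

```text
area 423.625 box 513.25 187.41666666666666 17.333333333333332 33.666666666666664 ell 522.0820922851562 203.92047119140625 [16.83246613 32.12036133] 0.6536412835121155
area 332.18055555555554 box 504.9166666666667 257.0833333333333 14.333333333333334 32.166666666666664 ell 512.3935292561849 272.6674041748047 [13.42030462 31.94926453] 177.1060791015625
tip [474.18089028  22.08848178 190.6444085 ]
```

Run:
```python
from h import *
import pickle
W=[pickle.load(open(f"w{i}.pkl","rb")) for i in(1,2)]
B=[(519.2,86.6),(515.6,161.9)]; Hh=[(522.0,203.95),(512.4,272.8)]
tip=tri([wray(*w,*b) for w,b in zip(W,B)]); hole=tri([wray(*w,*b) for w,b in zip(W,Hh)])
print(tip,hole)
# rail direction: collar/sleeve top-left long edge in w1 crop
for yaw in(-.125,-.133,-.14):
    F=R.from_euler('z',-yaw); print(yaw,F.apply(hole-tip))
    for w,b,h in zip(W,B,Hh):
        def pl(px,x0):
            c,d=wray(*w,*px); c=F.apply(c-tip); d=F.apply(d); return c+d*(x0-c[0])/d[0]
        print("  by planes",pl(b,0),pl(h,5.0), (pl(h,5.0)-pl(b,0))[1])
# edge direction of sleeve (left lower edge top corner) w1 crop: (178,60)->(172,280) collar? sleeve top edge z=205
E=[onz for _ in ()]
for w,pts in ((W[0],[(500+179/3.3,60+20/3.3),(500+173/3.3,60+270/3.3)]),(W[1],[(500+178/3.3,110+20/3.3),(500+147/3.3,110+360/3.3)])):
    q=[]
    for p in pts:
        c,d=wray(*w,*p); q.append(c+d*(205-c[2])/d[2])
    print("edge",q,-np.arctan2((q[0]-q[1])[0],(q[0]-q[1])[1]))
yaw=-.133;o=tip+R.from_euler('z',yaw).apply([22,0,0]); print("o",o)
s=state(); print(rows([o[0],o[1],190.5-19],np.pi/2+yaw))
```

```text
[474.18089028  22.08848178 190.6444085 ] [473.54087262 -24.70080286 189.27670929]
-0.125 [  5.19841756 -46.5040131   -1.36769921]
  by planes [ 0.         -0.0205519   0.15671181] [  5.         -46.48700319  -1.36178012] -46.46645129655794
  by planes [ 0.         -0.00593762 -0.15750558] [  5.         -46.27676072  -0.72722523] -46.270823092723994
-0.133 [  5.57027935 -46.46093809  -1.36769921]
  by planes [ 0.         -0.02059932  0.15699467] [  5.         -46.33588404  -0.7573751 ] -46.31528471915745
  by planes [ 0.         -0.00593286 -0.15742356] [  5.         -45.99245022  -0.12770306] -45.98651736269355
-0.14 [  5.89536679 -46.42080816  -1.36769921]
  by planes [ 0.         -0.02064208  0.15724326] [  5.         -46.20658961  -0.23128405] -46.18594753635607
  by planes [ 0.         -0.00592901 -0.1573519 ] [  5.         -45.74834946   0.39131289] -45.74242044729234
edge [array([482.32620228,  28.69528355, 205.        ]), array([478.40874   ,   1.02963947, 205.        ])] -0.14066508938233005
edge [array([483.98565653,  39.72553283, 205.        ]), array([478.62251261,   2.08554437, 205.        ])] -0.14153260028650827
o [495.98659793  19.17110049 190.6444085 ]
(array([0.13608354, 0.19469677, 0.00869418]), array([ 0.00032456,  0.00014106, -0.00024426]))
```

Travel to the collar holes is about 46.2 mm, and heights match (tip 190.6, hole 189.3). Now hover over the buttons.

Call:
{"api": "carry_out", "payload": {
  "deltas": [
    [[0, 0, -0.1, 0, 0, 0], [0.04, 0, -0.13, 0, 0, 0], [0.1, 0.1, -0.13, 0, 0, 0.001], [0.136, 0.195, -0.13, 0, 0, 0.001], [0.136, 0.195, -0.08, 0, 0, 0.001], [0.136, 0.195, -0.08, 0, 0, 0.001], [0.136, 0.195, -0.08, 0, 0, 0.001]]
  ]
}}

```text
time_s: 3.12
eef_pos: [495.6, 19.3, 215.6]
eef_rot: [-3.142, 0.0, 1.434]
ft_force: [0.0, 0.3, -0.6]
grip_width: 88.1
grasp_force: 0.0
```

Run:
```python
from h import *
import pickle
s=state(); im=get_image("wrist"); pickle.dump((s,im),open("w3.pkl","wb"))
print(s["eef_pos"],s["eef_rot"],s["time_s"])
cv2.imwrite("pics/c3.png",cv2.resize(im["frame"][120:360,170:470],(750,600),interpolation=cv2.INTER_CUBIC))
```

```text
[495.57036792  19.32214781 215.63730885] [-3.14156214e+00  1.23313211e-04  1.43354637e+00] 3.125
```

View pics/c3.png

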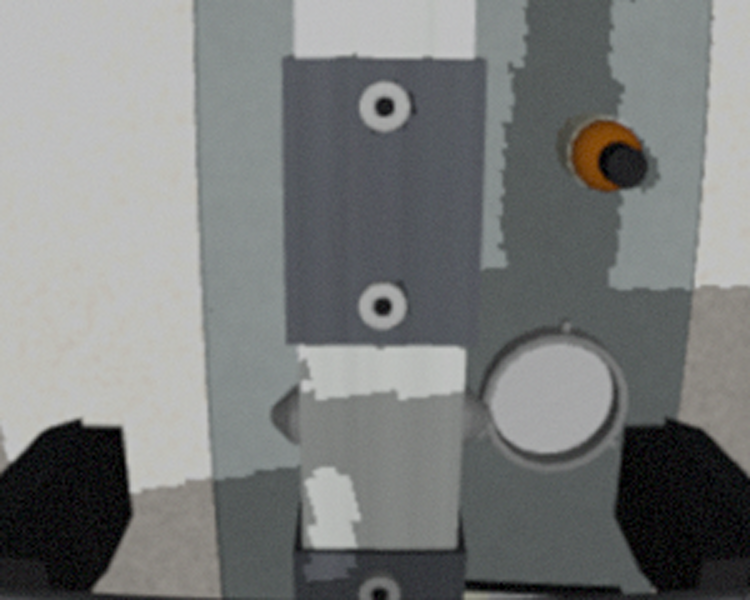

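The tips are at crop (271,414) and (490,410), so their midpoint is about 1.1 mm towards +tool y. Along the rail the tool is right. Correct this, descend 44 mm and pinch.

Call:
{"api": "carry_out", "payload": {
  "deltas": [
    [[0, 0.0023, 0.03, 0, 0, 0], [0, 0.0023, 0.07, 0, 0, 0], [0, 0.0023, 0.088, 0, 0, 0], [0, 0.0023, 0.088, 0, 0, 0]]
  ]
}}

```text
time_s: 3.68
eef_pos: [496.2, 19.7, 170.3]
eef_rot: [-3.14, 0.0, 1.434]
ft_force: [0.0, -0.2, -0.0]
grip_width: 88.1
grasp_force: 0.0
```

Call:
{"api": "carry_out", "payload": {
  "deltas": [
    [[0, 0, 0, 0, 0, 0], [0, 0, 0, 0, 0, 0], [0, 0, 0, 0, 0, 0], [0, 0, 0, 0, 0, 0], [0, 0, 0, 0, 0, 0], [0, 0, 0, 0, 0, 0]]
  ],
  "hand": 0
}}

```text
time_s: 4.42
eef_pos: [497.0, 19.8, 171.3]
eef_rot: [3.141, -0.0, 1.434]
ft_force: [-0.4, 0.2, -0.2]
grip_width: 30.5
grasp_force: 3.7
```

Call:
{"api": "carry_out", "payload": {
  "deltas": [
    [[0, 0, 0, 0, 0, 0], [0, 0, 0, 0, 0, 0], [0, 0, 0, 0, 0, 0]]
  ]
}}

```text
time_s: 4.8
eef_pos: [497.0, 19.8, 171.3]
eef_rot: [3.141, -0.0, 1.434]
ft_force: [0.5, 0.2, 0.7]
grip_width: 29.5
grasp_force: 30.0
```

Call:
{"api": "carry_out", "payload": {
  "deltas": [
    [[0.002, 0, 0, 0, 0, 0], [0.004, 0, 0, 0, 0, 0], [0.006, 0, 0, 0, 0, 0], [0.008, 0, 0, 0, 0, 0], [0.01, 0, 0, 0, 0, 0], [0.012, 0, 0, 0, 0, 0], [0.014, 0, 0, 0, 0, 0], [0.016, 0, 0, 0, 0, 0], [0.019, 0, 0, 0, 0, 0], [0.022, 0, 0, 0, 0, 0], [0.025, 0, 0, 0, 0, 0]]
  ]
}}

```text
time_s: 6.18
eef_pos: [498.6, 30.5, 171.3]
eef_rot: [3.141, 0.003, 1.434]
ft_force: [-0.2, -3.9, 2.2]
grip_width: 29.5
grasp_force: 30.0
```

Call:
{"api": "carry_out", "payload": {
  "deltas": [
    [[0.006, 0, 0, 0, 0, 0], [0.012, 0, 0, 0, 0, 0], [0.018, 0, 0, 0, 0, 0], [0.024, 0, 0, 0, 0, 0], [0.03, 0, 0, 0, 0, 0], [0.036, 0, 0, 0, 0, 0], [0.042, 0, 0, 0, 0, 0], [0.048, 0, 0, 0, 0, 0], [0.053, 0, 0, 0, 0, 0], [0.058, 0, 0, 0, 0, 0]]
  ]
}}

```text
time_s: 7.42
eef_pos: [502.7, 59.3, 171.3]
eef_rot: [3.141, 0.003, 1.434]
ft_force: [-0.1, -1.5, 1.0]
grip_width: 29.4
grasp_force: 30.0
```

Run:
```python
from h import *
import pickle
s=state(); im=get_image("wrist"); pickle.dump((s,im),open("w4.pkl","wb"))
d=s["eef_pos"]-[497.0,19.8,171.3]; print(s["eef_pos"],d@R.from_euler('xyz',s["eef_rot"]).as_matrix(),s["ft_force"],s["time_s"])
a=cv2.resize(im["frame"][100:400,170:470],(600,600),interpolation=cv2.INTER_CUBIC)
cv2.imwrite("pics/c4.png",a)
```

```text
[502.71102906  59.28018271 171.28649984] [39.88988863  0.29342629 -0.1074626 ] [-0.05199071 -1.46580025  1.04087571] 7.425
```

View pics/c4.png

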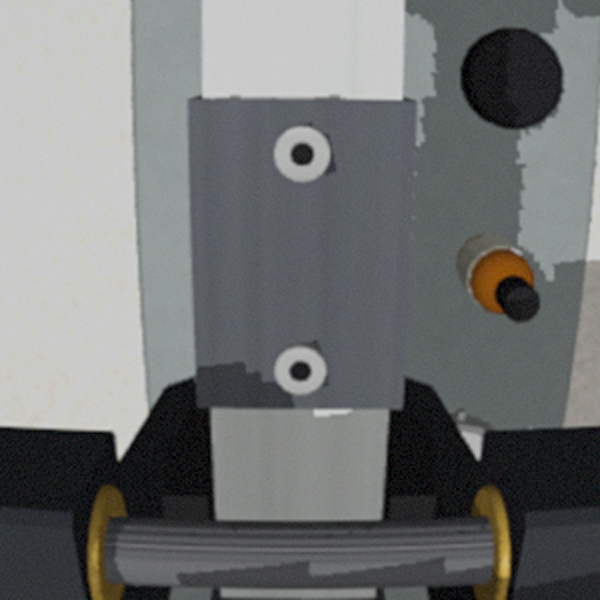

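Run:
```python
from h import *
import pickle
for n,(P) in (("w3",[(170+385/2.5,120+344.5/2.5),(170+385/2.5,120+58/2.5)]),("w4",[(170+300/2,100+408.5/2),(170+300/2,100+99/2)])):
    s,im=pickle.load(open(n+".pkl","rb"))
    for u,v in P:
        # refine edge row by gradient of column mean
        g=cv2.cvtColor(im["frame"],cv2.COLOR_BGR2GRAY).astype(float); u=int(u)
        col=g[int(v)-5:int(v)+6,u-6:u+6].mean(1); gr=abs(np.diff(col)); r=(gr*(np.arange(10)+.5)).sum()/gr.sum()+int(v)-5
        c,d=wray(s,im,u,r); p=c+d*(207-c[2])/d[2]
        print(n,round(v,1),round(r,1),(R.from_euler('xyz',s["eef_rot"]).inv().apply(p-s["eef_pos"])).round(2))
```

```text
w3 257.8 257.7 [21.14  1.18  8.63]
w3 143.2 142.9 [71.04  1.03  8.63]
w4 304.2 303.9 [ 20.45  -0.64 -35.78]
w4 149.5 148.7 [ 70.48  -0.67 -35.93]
```

There is no slip, and the sleeve has travelled 39.9 mm of about 46.2. Approach slowly.

Call:
{"api": "carry_out", "payload": {
  "deltas": [
    [[0.001, 0, 0, 0, 0, 0], [0.002, 0, 0, 0, 0, 0], [0.003, 0, 0, 0, 0, 0], [0.004, 0, 0, 0, 0, 0], [0.005, 0, 0, 0, 0, 0], [0.006, 0, 0, 0, 0, 0], [0.007, 0, 0, 0, 0, 0], [0.007, 0, 0, 0, 0, 0]]
  ]
}}

```text
time_s: 8.48
eef_pos: [503.5, 64.5, 171.3]
eef_rot: [3.141, -0.0, 1.434]
ft_force: [5.2, -1.7, -0.9]
grip_width: 29.8
grasp_force: 30.0
```

```bash
cat > q.py <<'E'
from h import *
s=state(); d=s["eef_pos"]-[497.0,19.8,171.3]; Rm=R.from_euler('xyz',s["eef_rot"]).as_matrix(); print(d@Rm,s["ft_force"]@Rm,s["grip_width"],s["time_s"])
E
python3 q.py
```

```text
[ 4.51650418e+01  3.25788853e-01 -3.33415244e-03] [-1.00491544  5.43053432  0.93422934] 29.75566563257482 8.475
```

Call:
{"api": "carry_out", "payload": {
  "deltas": [
    [[0.0004, 0, 0, 0, 0, 0], [0.0008, 0, 0, 0, 0, 0], [0.0008, 0, 0, 0, 0, 0]]
  ]
}}

```text
time_s: 8.85
eef_pos: [503.5, 64.6, 171.3]
eef_rot: [3.141, 0.0, 1.434]
ft_force: [5.4, -2.9, -0.5]
grip_width: 30.1
grasp_force: 30.0
```

```bash
python3 q.py
python3 - <<'E'
from h import *
t=get_image("top");s=get_image("scene")
p=proj(s,[[488,20,190]])[0].astype(int); q=proj(t,[[496,20,190]])[0].astype(int); print(p,q)
def cr(f,c,r): return cv2.resize(f[c[1]-r:c[1]+r,c[0]-r:c[0]+r],(400,400),interpolation=cv2.INTER_CUBIC)
cv2.imwrite("pics/c5.png",np.hstack([cr(s["frame"],p,40),cr(t["frame"],q,30)]))
E
```

```text
[ 4.52658493e+01  3.29386544e-01 -4.42983720e-02] [-2.1601543   5.71039301  0.46602542] 30.111305309786037 8.85
[295 193] [316 282]
```

View pics/c5.png

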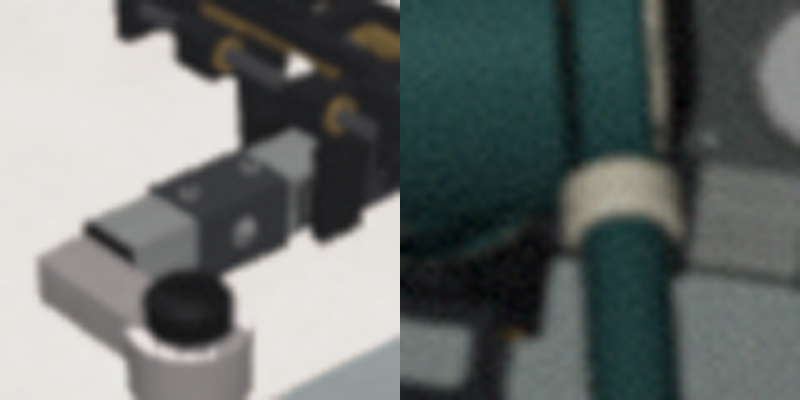

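In the scene crop the outer collar's hole is at (245,232) with a light face in it, and it's unclear whether the button stands proud. The top view is blocked by the arm. Continue in small steps.

Call:
{"api": "carry_out", "payload": {
  "deltas": [
    [[0.0004, 0, 0, 0, 0, 0], [0.0006, 0, 0, 0, 0, 0], [0.0006, 0, 0, 0, 0, 0]]
  ]
}}

```text
time_s: 9.32
eef_pos: [503.5, 64.7, 171.3]
eef_rot: [3.141, 0.0, 1.434]
ft_force: [4.8, -3.7, -0.5]
grip_width: 29.6
grasp_force: 30.0
```

```bash
python3 q.py
```

```text
[45.36142794  0.32604239 -0.04866311] [-2.98183114  5.26756766  0.54195224] 29.60118979342646 9.325
```

Call:
{"api": "carry_out", "payload": {
  "deltas": [
    [[0.0004, 0, 0, 0, 0, 0], [0.0006, 0, 0, 0, 0, 0], [0.0006, 0, 0, 0, 0, 0]]
  ]
}}

```text
time_s: 9.7
eef_pos: [503.5, 64.8, 171.3]
eef_rot: [3.141, 0.001, 1.434]
ft_force: [3.6, -3.7, 0.1]
grip_width: 29.5
grasp_force: 30.0
```

```bash
python3 q.py
```

```text
[45.51033658  0.31056477 -0.06288386] [-3.13285187  4.10486645 -0.04958213] 29.45856807389302 9.7
```

Call:
{"api": "carry_out", "payload": {
  "deltas": [
    [[0.0004, 0, 0, 0, 0, 0], [0.0008, 0, 0, 0, 0, 0], [0.0008, 0, 0, 0, 0, 0]]
  ]
}}

```text
time_s: 10.07
eef_pos: [503.6, 65.5, 171.3]
eef_rot: [3.141, 0.0, 1.434]
ft_force: [3.4, -3.7, -1.1]
grip_width: 29.4
grasp_force: 30.0
```

```bash
python3 q.py
```

```text
[ 4.61243734e+01  2.99890852e-01 -1.32286711e-02] [-3.17754145  3.82155653  1.13816092] 29.36750208938351 10.075
```

Call:
{"api": "carry_out", "payload": {
  "deltas": [
    [[0.0004, 0, 0, 0, 0, 0], [0.0006, 0, 0, 0, 0, 0], [0.0006, 0, 0, 0, 0, 0]]
  ]
}}

```text
time_s: 10.45
eef_pos: [503.6, 65.5, 171.3]
eef_rot: [3.141, 0.001, 1.434]
ft_force: [4.1, -4.7, -1.3]
grip_width: 29.4
grasp_force: 30.0
```

```bash
python3 q.py
```

```text
[46.17972522  0.32761799 -0.06498327] [-4.08162233  4.74690679  1.32694322] 29.443305729573694 10.45
```

Call:
{"api": "carry_out", "payload": {
  "deltas": [
    [[0.0004, 0, 0, 0, 0, 0], [0.0006, 0, 0, 0, 0, 0], [0.0006, 0, 0, 0, 0, 0]]
  ]
}}

```text
time_s: 10.82
eef_pos: [503.6, 65.6, 171.3]
eef_rot: [3.141, 0.001, 1.435]
ft_force: [4.8, -4.5, 0.5]
grip_width: 29.4
grasp_force: 30.0
```

```bash
python3 q.py
python3 - <<'E'
from h import *
s=get_image("scene"); cv2.imwrite("pics/s6raw.png",s["frame"])
old=cv2.imread("pics/c5.png")[:,:400]; p=(295,193)
new=cv2.resize(s["frame"][153:233,255:335],(400,400),interpolation=cv2.INTER_CUBIC)
a=cv2.resize(old[160:300,160:320],(400,350),interpolation=cv2.INTER_CUBIC); b=cv2.resize(new[160:300,160:320],(400,350),interpolation=cv2.INTER_CUBIC)
cv2.imwrite("pics/c6.png",np.hstack([a,b]))
E
```

```text
[46.26880998  0.34536606 -0.09723899] [-3.84786879  5.38711771 -0.45817302] 29.38964850183407 10.825
```

View pics/c6.png

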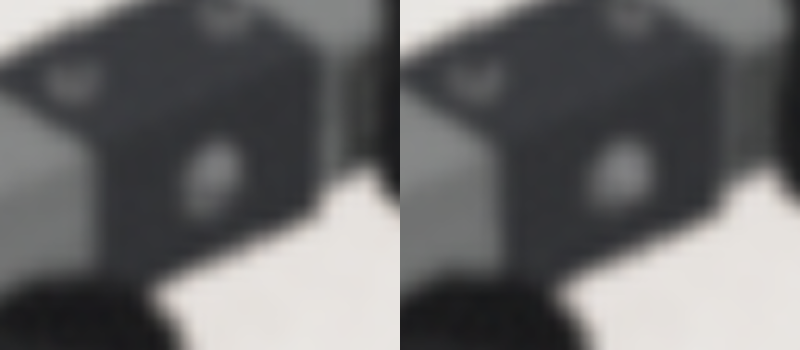

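Left is before, right is now. The light patch in the collar hole grew, from about x 185–240 to 590–655 (minus 400). I'll compare numerically with the initial image, since the button doesn't move along the rail.

Run:
```python
from h import *
import pickle
s=pickle.load(open("scene.pkl","rb")); n=cv2.imread("pics/s6raw.png",0); i=cv2.cvtColor(s["frame"],cv2.COLOR_BGR2GRAY)
o=np.array([496.0,19.2,0])
for x in(13,17,20,22): print(x,proj(s,[st2w(o,-.136,[x,0,190])])[0].round(1))
print(i[190:208,294:314]); print(n[190:208,294:314])
old=cv2.resize(cv2.cvtColor(cv2.imread("pics/c5.png")[:,:400],cv2.COLOR_BGR2GRAY),(80,80),interpolation=cv2.INTER_AREA)
print(old[37:55,39:59])
```

```text
13 [302.4 197.5]
17 [303.7 198.3]
20 [304.6 198.8]
22 [305.3 199.2]
[[209 209 210 210 211 212 213 212 212 212 211 210 205 202 191 167 135  97
   62  51]
 [210 211 212 213 213 213 213 212 212 209 204 193 176 162 144 117  97  85
   61  50]
 [211 213 212 213 213 212 212 211 204 193 171 149 130 114  94  81  77  80
   61  50]
 [202 211 212 212 212 210 204 193 172 149 130 117 105  85  73  71  75  79
   61  49]
 [169 195 204 203 202 192 169 147 130 117 110 108 101  79  69  69  74  79
   60  50]
 [124 152 170 169 160 142 119 107 110 109 105 105  99  79  69  70  72  73
   56  49]
 [ 91 100 116 121 106  87  83  93 107 113 114 108  97  77  68  67  70  70
   57  50]
 [ 65  67  83  94  73  59  73  92 106 119 132 124 105  76  61  67  69  70
   57  51]
 [ 53  56  75  89  67  56  72  90 104 119 136 136 120  81  60  64  66  70
   56  50]
 [ 49  55  76  90  67  55  71  85  96 108 122 130 117  83  67  69  69  69
   57  49]
 [ 49  55  76  91  67  56  70  83  90  97 104 109 103  80  74  76  79  72
   59  64]
 [ 49  56  75  91  65  56  71  87  93  95  92  96  99  87  95 113 124 107
   98 122]
 [ 49  52  7
[... 2860 characters left out ...]
  50  56
   84 124]
 [ 84  60  52  51  52  52  54  69  91  97  92  77  61  53  50  51  50  61
  109 170]
 [ 84  60  52  50  52  52  54  65  84  88  78  63  53  51  50  52  57  78
  138 202]
 [ 84  59  52  51  51  51  51  58  67  69  63  55  52  53  56  69  95 131
  175 216]
 [ 84  60  51  50  51  52  51  52  52  53  54  55  65  82 100 129 164 197
  214 224]
 [ 83  60  51  51  51  52  51  50  51  55  66  84 110 145 170 198 215 224
  226 227]
 [ 78  58  52  51  51  51  52  56  68  90 117 147 173 204 216 223 226 227
  227 228]
 [ 64  51  49  50  50  55  69  95 129 158 184 206 217 224 227 227 226 227
  227 228]
 [ 43  39  41  44  53  83 125 164 197 213 219 225 226 227 228 228 227 227
  227 227]]
```

Call:
{"api": "carry_out", "payload": {
  "deltas": [
    [[0.0004, 0, 0, 0, 0, 0], [0.0006, 0, 0, 0, 0, 0], [0.0006, 0, 0, 0, 0, 0]]
  ]
}}

```text
time_s: 11.25
eef_pos: [503.6, 65.7, 171.3]
eef_rot: [3.141, 0.002, 1.435]
ft_force: [4.6, -4.7, 0.1]
grip_width: 29.5
grasp_force: 30.0
```

```bash
python3 q.py
```

```text
[46.39237011  0.34339717 -0.09604588] [-4.07075321  5.16696571 -0.1001779 ] 29.464540156938632 11.25
```

Call:
{"api": "carry_out", "payload": {
  "deltas": [
    [[0.0004, 0, 0, 0, 0, 0], [0.0006, 0, 0, 0, 0, 0], [0.0006, 0, 0, 0, 0, 0]]
  ]
}}

```text
time_s: 11.62
eef_pos: [503.7, 66.0, 171.3]
eef_rot: [3.141, 0.002, 1.435]
ft_force: [3.8, -6.4, -0.0]
grip_width: 29.4
grasp_force: 30.0
```

```bash
python3 q.py
```

```text
[46.68365294  0.31237673 -0.0862874 ] [-5.80865689  4.65244998  0.04917769] 29.448306098032262 11.625
```

Call:
{"api": "carry_out", "payload": {
  "deltas": [
    [[0.0004, 0, 0, 0, 0, 0], [0.0006, 0, 0, 0, 0, 0], [0.0006, 0, 0, 0, 0, 0]]
  ]
}}

```text
time_s: 12.0
eef_pos: [503.7, 66.3, 171.3]
eef_rot: [3.141, 0.002, 1.435]
ft_force: [4.2, -5.6, -0.9]
grip_width: 29.4
grasp_force: 30.0
```

```bash
python3 q.py
python3 - <<'E'
from h import *
s=get_image("scene"); n=cv2.cvtColor(s["frame"],cv2.COLOR_BGR2GRAY); cv2.imwrite("pics/s7raw.png",n); print(n[194:203,300:313])
E
```

```text
[46.97057739  0.33590185 -0.09813807] [-4.94039521  4.89211521  0.93741828] 29.40605005093235 12.0
[[ 56  53  52  52  52  51  51  50  51  51  51  52  57]
 [ 52  52  52  54  60  59  56  51  51  51  50  51  56]
 [ 50  51  55  68  84  87  75  58  51  50  51  51  57]
 [ 51  53  67  91 112 114  95  66  52  51  51  51  56]
 [ 53  58  78 107 123 124 106  70  53  52  52  51  58]
 [ 52  61  83 106 120 121 104  70  53  51  51  53  67]
 [ 51  57  77  96 104 102  85  61  51  51  51  55  83]
 [ 52  56  67  77  78  72  62  53  52  52  55  70 112]
 [ 51  52  57  59  59  55  52  53  55  67  94 129 167]]
```

Call:
{"api": "carry_out", "payload": {
  "deltas": [
    [[0.0004, 0, 0, 0, 0, 0], [0.0008, 0, 0, 0, 0, 0], [0.0008, 0, 0, 0, 0, 0]]
  ]
}}

```text
time_s: 12.42
eef_pos: [503.8, 66.7, 171.3]
eef_rot: [3.141, 0.002, 1.435]
ft_force: [4.2, -6.1, -0.4]
grip_width: 29.7
grasp_force: 30.0
```

```bash
python3 q.py
```

```text
[47.40895571  0.35944102 -0.10322074] [-5.44631491  5.00933133  0.36648415] 29.749082818325114 12.425
```

Call:
{"api": "carry_out", "payload": {
  "deltas": [
    [[0.0004, 0, 0, 0, 0, 0], [0.0006, 0, 0, 0, 0, 0], [0.0006, 0, 0, 0, 0, 0]]
  ]
}}

```text
time_s: 12.8
eef_pos: [503.8, 67.0, 171.3]
eef_rot: [3.141, 0.002, 1.435]
ft_force: [4.6, -5.3, -0.7]
grip_width: 29.4
grasp_force: 30.0
```

```bash
python3 q.py
python3 - <<'E'
from h import *
s=get_image("scene"); n=cv2.cvtColor(s["frame"],cv2.COLOR_BGR2GRAY); cv2.imwrite("pics/s8raw.png",n); print(n[194:203,300:313])
E
```

```text
[47.66981571  0.35419969 -0.0843994 ] [-4.65710042  5.27468369  0.66223488] 29.406321689271564 12.8
[[ 56  53  52  52  51  52  49  51  52  51  50  51  54]
 [ 52  51  52  55  60  62  57  52  52  51  51  51  54]
 [ 51  52  55  68  86  92  77  56  51  50  51  51  53]
 [ 51  53  65  91 113 116  96  64  52  50  51  51  54]
 [ 51  54  74 106 124 124 105  70  52  51  51  52  55]
 [ 50  56  76 105 119 121 105  70  52  51  51  52  63]
 [ 51  55  73  95 103 102  85  62  51  51  52  54  75]
 [ 50  53  62  75  77  72  63  53  51  52  54  67 104]
 [ 52  51  54  59  59  53  53  53  54  66  93 129 166]]
```

```bash
cat > slip.py <<'E'
from h import *
import pickle
def edge(s,im):
    g=cv2.cvtColor(im["frame"],cv2.COLOR_BGR2GRAY).astype(float); out=[]
    for v in (303,149):
        u=320; col=g[v-5:v+6,u-6:u+6].mean(1); gr=abs(np.diff(col)); gr[gr<4]=0
        r=(gr*(np.arange(10)+.5)).sum()/gr.sum()+v-5
        c,d=wray(s,im,u,r); p=c+d*(207-c[2])/d[2]; out+=[round(r,2),round(R.from_euler('xyz',s["eef_rot"]).inv().apply(p-s["eef_pos"])[0],2)]
    return out
print(edge(*pickle.load(open("w4.pkl","rb"))))
s=state(); im=get_image("wrist"); pickle.dump((s,im),open("w5.pkl","wb")); print(edge(s,im))
E
python3 slip.py; python3 q.py
```

```text
[np.float64(303.88), np.float64(20.46), np.float64(148.68), np.float64(70.5)]
[np.float64(304.09), np.float64(20.34), np.float64(148.4), np.float64(70.58)]
[47.67763182  0.3540228  -0.12074826] [-4.43529792  4.86241898 -0.37629652] 29.514658053965974 12.9
```

Call:
{"api": "carry_out", "payload": {
  "deltas": [
    [[0.0004, 0, 0, 0, 0, 0], [0.0006, 0, 0, 0, 0, 0], [0.0006, 0, 0, 0, 0, 0]]
  ]
}}

```text
time_s: 13.28
eef_pos: [503.8, 67.2, 171.3]
eef_rot: [3.141, 0.002, 1.435]
ft_force: [4.2, -6.9, 0.5]
grip_width: 29.7
grasp_force: 30.0
```

```bash
python3 q.py
python3 - <<'E'
from h import *
s=get_image("scene"); n=cv2.cvtColor(s["frame"],cv2.COLOR_BGR2GRAY); cv2.imwrite("pics/s9raw.png",n); print(n[194:203,300:313])
o=np.array([496.0,19.2,0])
for p in ([17,0,190],[17,-6.75,190],[17,6.75,190],[17,0,196.75],[17,0,183.25],[22,0,190],[17.5,-6,190],[17.5,6,190]): print(p,proj(s,[st2w(o,-.136,p)])[0].round(2))
E
```

```text
[47.92250684  0.34173694 -0.10382791] [-6.26574838  5.13763887 -0.49006959] 29.74213014342803 13.275
[[ 56  54  53  51  52  51  50  50  50  51  52  50  55]
 [ 53  52  52  54  61  62  57  52  50  51  51  51  54]
 [ 53  52  56  67  87  91  76  55  51  51  51  52  53]
 [ 51  53  65  92 113 116  96  64  51  51  51  51  54]
 [ 51  55  74 106 124 124 106  71  53  51  50  51  54]
 [ 52  56  76 104 120 121 104  70  52  52  51  50  57]
 [ 50  57  74  95 104 102  86  62  53  51  50  52  66]
 [ 51  52  63  75  77  71  63  54  51  51  54  67  98]
 [ 52  51  55  58  57  54  52  54  55  67  94 129 164]]
[17, 0, 190] [303.67 198.26]
[17, -6.75, 190] [301.26 199.38]
[17, 6.75, 190] [306.07 197.15]
[17, 0, 196.75] [303.68 195.52]
[17, 0, 183.25] [303.66 200.98]
[22, 0, 190] [305.25 199.22]
[17.5, -6, 190] [301.68 199.35]
[17.5, 6, 190] [305.96 197.37]
```

Call:
{"api": "carry_out", "payload": {
  "deltas": [
    [[0.0004, 0, 0, 0, 0, 0], [0.0008, 0, 0, 0, 0, 0], [0.0008, 0, 0, 0, 0, 0]]
  ]
}}

```text
time_s: 13.7
eef_pos: [503.9, 67.3, 171.3]
eef_rot: [3.141, 0.002, 1.435]
ft_force: [4.1, -6.6, 0.2]
grip_width: 29.5
grasp_force: 30.0
```

```bash
python3 q.py
```

```text
[47.99412087  0.37308529 -0.15404045] [-5.97741932  4.97988869 -0.23141763] 29.529764491713944 13.7
```

Only 0.07 mm of movement for 0.4 mm commanded, so the sleeve seems to be resting on the buttons after the click. Relax the push and release.

Call:
{"api": "carry_out", "payload": {
  "deltas": [
    [[-0.001, 0, 0, 0, 0, 0], [-0.002, 0, 0, 0, 0, 0], [-0.003, 0, 0, 0, 0, 0], [-0.0036, 0, 0, 0, 0, 0], [-0.0036, 0, 0, 0, 0, 0]]
  ]
}}

```text
time_s: 14.32
eef_pos: [503.9, 67.3, 171.3]
eef_rot: [3.141, -0.001, 1.434]
ft_force: [5.0, -0.7, -1.3]
grip_width: 29.5
grasp_force: 30.0
```

Call:
{"api": "carry_out", "payload": {
  "deltas": [
    [[0, 0, 0, 0, 0, 0], [0, 0, 0, 0, 0, 0], [0, 0, 0, 0, 0, 0], [0, 0, 0, 0, 0, 0], [0, 0, 0, 0, 0, 0]]
  ],
  "hand": 1
}}

```text
time_s: 14.95
eef_pos: [503.3, 66.9, 171.2]
eef_rot: [-3.141, -0.0, 1.434]
ft_force: [-0.5, 0.3, -0.3]
grip_width: 77.2
grasp_force: 0.0
```

```bash
python3 q.py
```

```text
[47.47204757 -0.19643952  0.14736958] [ 0.25668559 -0.55109054  0.27049242] 77.24501876191206 14.95
```

Call:
{"api": "carry_out", "payload": {
  "deltas": [
    [[0, 0, 0, 0, 0, 0], [0, 0, -0.07, 0, 0, 0], [0, 0, -0.14, 0, 0, 0], [-0.05, -0.08, -0.14, 0, 0, 0], [-0.12, -0.17, -0.14, 0, 0, 0], [-0.2, -0.195, -0.1, 0, 0, 0], [-0.233, -0.195, -0.01, 0, 0, 0], [-0.233, -0.195, -0.01, 0, 0, 0], [-0.233, -0.195, -0.01, 0, 0, 0]]
  ]
}}

```text
time_s: 16.08
eef_pos: [391.7, -35.1, 177.3]
eef_rot: [3.141, -0.0, 1.434]
ft_force: [0.5, 0.2, 0.5]
grip_width: 88.1
grasp_force: 0.0
```

Run:
```python
from h import *
import pickle
s=state(); im=get_image("wrist"); pickle.dump((s,im),open("w6.pkl","wb"))
print(s["eef_pos"],s["time_s"])
cv2.imwrite("pics/c7.png",cv2.resize(im["frame"][90:300,480:640],(456,600),interpolation=cv2.INTER_CUBIC))
```

```text
[391.71164715 -35.10796853 177.2812398 ] 16.075
```

View pics/c7.png

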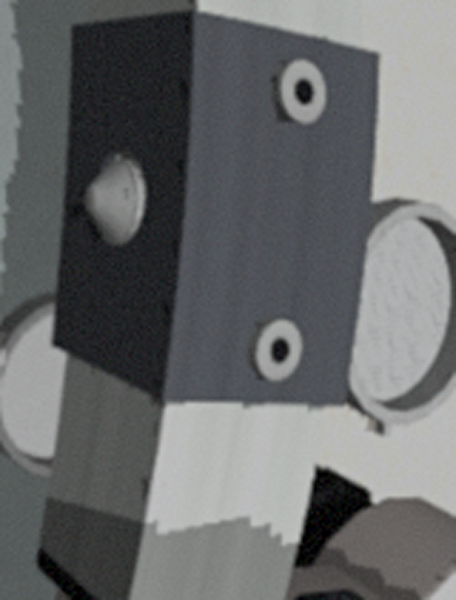

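The last view shows the front button's cone fully out of the collar hole at crop (115,200). Check the tip position numerically, and the back button in the scene view.

Run:
```python
from h import *
import pickle
s,im=pickle.load(open("w6.pkl","rb")); F=R.from_euler('z',.136); o=np.array([496.0,19.2,0])
for n,px in (("tip now",(480+86/2.85-.3,90+200/2.857-.3)),):
    c,d=wray(s,im,*px); c,d=F.apply(c-o),F.apply(d); print(n,"on z=190.6:",c+d*(190.6-c[2])/d[2])
s2,i2=pickle.load(open("w2.pkl","rb")); c,d=wray(s2,i2,515.6,161.9); c,d=F.apply(c-o),F.apply(d); print("tip start",c+d*(190.6-c[2])/d[2])
sc=pickle.load(open("scene.pkl","rb")); a=cv2.cvtColor(sc["frame"],cv2.COLOR_BGR2GRAY); b=cv2.cvtColor(get_image("scene")["frame"],cv2.COLOR_BGR2GRAY)
t=a[196:200,302:307]
r=cv2.matchTemplate(b[188:210,294:316],t,cv2.TM_CCOEFF_NORMED); print(cv2.minMaxLoc(r),"expected loc (8,8)"); print(b[194:203,299:313])
```

```text
tip now on z=190.6: [-22.68258736   0.49518248 190.6       ]
tip start [-2.20747131e+01 -9.62765071e-02  1.90600000e+02]
(-0.6511194109916687, 0.8024533987045288, (0, 6), (8, 8)) expected loc (8,8)
[[ 78  72  63  58  54  53  50  51  50  51  51  52  52  54]
 [ 61  58  53  53  54  59  63  56  52  51  50  51  50  54]
 [ 52  51  51  56  68  86  90  76  57  49  50  51  50  54]
 [ 50  51  51  64  91 113 114  96  64  51  51  50  52  53]
 [ 50  51  54  73 106 123 123 106  70  53  51  51  51  55]
 [ 51  51  57  76 105 119 120 103  70  53  51  52  51  56]
 [ 51  52  55  71  95 103 102  86  61  51  51  51  52  67]
 [ 50  51  53  61  74  77  71  62  53  51  51  55  66  98]
 [ 51  51  52  53  57  58  54  53  53  54  67  94 128 164]]
```

```bash
python3 -c "
from rig import hand_in; print(hand_in())"
```

```text
the job is handed in; nothing more can be done
None
```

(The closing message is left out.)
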